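# Set the eccentric side guide of a wafer-sheet slitter and check it with the gauge

### The arm

A 6-joint arm with a two-finger parallel gripper is mounted at the origin on the work surface. World frame = base frame: x ahead of the robot, y to its left, z up, the work surface at z = 0. Lengths are in m, angles in rad, forces in N, time in s.
With the tool pointing down it reaches from about 0.275 to 0.825 m from the base axis. Payload 5.2 kg.
Tool frame: the origin (TCP) lies at the very end of the fingers, on their centre line; the grasp point (between the pads) lies 19 mm behind it (r.grip_point_offset is the distance from the TCP to the grasp point, in m); z points along the fingers, y is the direction in which the jaws open and shut (so a half turn about z gives the same grasp; the last joint's range is limited). The gripper opens to 93 mm and grips with 3 to 60 N. Pads are 15 mm wide; open, the fingers measure 128 mm over their backs; the gripper's body (75 mm by 188 mm) begins 65 mm behind the grasp point.
Start: joints at [-1.449, 0.259, 1.535, -0, 1.348, -0.203], TCP at [0.176, -0.521, 0.219] pointing down, gripper open.
Joint ranges: [-3.14, 3.14], [-0.91, 2.08], [0.19, 2.58], [-1.22, 4.36], [0.22, 2.71], [-3.12, 3.12]. Speed limits (rad/s): [2.57, 2.57, 3.14, 3.14, 3.14, 3.14].

### API

Orientations are given as a rotation vector (axis times angle).
In Python, from plant import r, read_camera, job_done gives the robot as it stands.
- The arm moves only by the tool arm_command, never from a script. Its argument "steps" is one flat list of numbers, 4 for each row, row after row: the shift along the world's x, y, z in cm, then the turn about the world's z in rad. A call has 1 to 20 rows; each row shifts and turns the commanded pose from where the row before left it; what a row does not reach is not made up. A row lasts 1/12 s, in which the tool goes at most 41.7 mm and 7.16 degrees, less where a joint would pass 70% of its speed; a pose out of reach is approached as far as the arm can. A call with a gripper value outside its range is refused whole. "hand" is the opening, from -1 (shut) to 1 (fully open), set as the call begins (left out, the last holds). The fingers move at their own pace and stop on an object; "force" is the grip in N (left out, the last holds). Time passes only in rows, so rows that do not move let the fingers close. It gives the time, the measured TCP pose, the force and the opening at its end, in the units of the state.
- r.read_state(): the state, without advancing time (a new reading comes with each control period).
- read_camera(name): name is "scene" or "top" or "wrist"; returns a dict with "img" (384x512x3 uint8, blue, green, red), "mtx" (3x3 intrinsics, pixels), "pose" (4x4, takes a point from camera to world coordinates); the wrist camera has in their place "T_tool_cam" (4x4, takes a point from camera to tool coordinates, whose origin is the TCP and whose axes are the flange's). Camera axes: x right, y up, looking along -z (the intrinsics and any distortion apply to the point x, -y, -z); pixel columns grow to the right and rows downward; lengths in m; the calibration is good to about 2 mm. A picture is of the moment at which its call begins: read the wrist's pose just before it. There is no depth.
- job_done(): hands the job in, once; it reports no verdict.
The state is a dict: "time": time; "q": joint angles; "joint_velocities": joint speeds; "effort": joint torques, N m; "ee_pos": TCP position; "tcp_rot": TCP orientation; "contact_force": force on the tool from outside, world axes, zero at the start; "torque": the same for the moment, N m; "finger_gap": opening from 0.0 (shut) to 1.0 (fully open).
Only numpy, scipy, OpenCV 4.12 (cv2) and the standard library are available. Lean on these libraries where they do the work, as an engineer would, in place of code of your own. Each camera call takes 0.05 s, during which the arm holds its last target.

### The job

Set the side guide on the sheet slitter's feed bed: turn the red handle of the grey eccentric roller until its white pointer lines up with the green mark on the bed. Then check the gap with the blue gauge: lay it on the bed beside the metal fence, round nose towards the roller, slide it into the gap between roller and fence without forcing it until its nose comes out on the far side of the roller, and leave it lying there. Leave the thicker orange gauge where it is.

Things in the scene. Friction and masses are not known exactly. Their poses are not given: they have to be found in the camera images.
- bed: Fixed white bed plate 160 (x) by 430 mm (y -200 to 230), 12 mm thick; origin at underside, z up, +y the feed direction. Metal fence along y: inner face at x = 25.5 mm, 12 mm thick, y -200 to 140, top at z 34. Eccentric's upright axis: x -30, y 0. Green mark: 10 mm wide stripe on the bed at x -30, y 45 to 90. Cutter rollers with blue brackets, top at z 74, across the bed at y 175 to 225.
- cam (a joint): Angle of the eccentric (rad), counter-clockwise from above, 0 to 2.8; stays where left (friction 0.2 N m). At 0 pointer and lobe point at the fence (bed +x), gap narrowest; at 1.57 the pointer points along bed +y at the green mark. Gap to the fence = 27.5 - 10 cos(angle) mm, 27.5 at the mark. Starts too tight, 0.2 to 0.8.
- cam_grip (a point): On the eccentric's axis in its handle, at bed z 62 mm; turns with it, x axis = pointer direction. Grey disc, diameter 56 mm, centre 10 mm off the axis towards the pointer, bed z 13 to 37. On it the red handle, an upright bar 14 mm thick (y), bed z 37 to 77, reaching 36 mm to the pointer side and 20 mm to the other; a white stripe on top marks the pointer side.
- blue_gauge_grip (a point): In the black grip of the blue gauge, 40 mm above its underside. Loose, about 0.15 kg, starts flat on the table: blue bar 24 mm wide (x), 150 long (y), 18 high, half-round nose at its +y end, z up. Nose tip 115 mm along +y from this point, tail 35 mm along -y. Grip: upright block 14 mm thick (x), 30 long (y), 18 to 58 mm above the underside, centred on this point in x and y.
- orange_gauge_grip (a point): The same point on the orange gauge, which is the same but 34 mm wide and does not fit; it stays where it is.

How it is judged:
On the way, in this order (a step that is already met when the one before it is completed fails the run):
1. the pointer is at the green mark (cam angle 1.57 within 0.25 rad) while the blue gauge is still outside the gap (its nose short of the roller's axis) (value of joint cam between 1.32 and 1.82 rad and not (y of blue_gauge_grip in the frame of bed between -0.115 and 0.2 m and x of blue_gauge_grip in the frame of bed between -0.08 and 0.08 m)), for 0.2 s.
2. the blue gauge lies flat on the bed in the gap, its nose at least 27 mm past the roller's axis (value of joint cam between 1.32 and 1.82 rad and y of blue_gauge_grip in the frame of bed between -0.088 and 0 m and x of blue_gauge_grip in the frame of bed between 0.003 and 0.018 m and z of blue_gauge_grip in the frame of bed between 0.047 and 0.057 m and angle between the y axis of blue_gauge_grip and the y axis of bed, either way round below 0.15 rad and y of bed in the frame of blue_gauge_grip above 0 m), for 0.2 s.
At the end, for the whole second after the job is handed in: The cam stands at 1.57 within 0.25 rad; the blue gauge lies at rest flat on the bed between roller and fence (grip point at bed x 3 to 18 mm, bed z 47 to 57 mm, along the fence within 0.15 rad, nose in the feed direction), with its nose 27 to 115 mm past the roller's axis (all of step 2 and linear speed of blue_gauge below 0.02 m/s); the robot touches nothing.
It fails at once if the orange gauge is moved more than 20 mm (distance of orange_gauge_grip from where it was at the start of the episode above 0.02 m).
It fails at once if the blue gauge is forced against the roller with more than 40 N (contact force between blue_gauge and cam above 40 N).
It also fails if it takes over 58 s, if anything falls off the work surface, if the arm or the gripper's body presses on something with over 40 N, if the wrist force passes 120 N, or if a joint passes its speed limit or range.

## Working session

There is one attempt and no reset: what is moved stays moved. The work goes in short steps, Python scripts to look and compute and a tool call to move; the robot and the scene stay as the last step left them, time stands still between calls to the robot, and variables do not carry over. Pictures are saved under pics/ and viewed, and the job is handed in when it is done.

Besides the shell and the picture viewer there is one more tool, called after "Request:" as name(argument=value, ...), one argument or row to a line, values as JSON. arm_command: Moves the arm, as the interface text tells. Its arguments: {"type":"object","properties":{"steps":{"type":"array","items":{"type":"number"}},"hand":{"type":"number"},"force":{"type":"number"}},"required":["steps"]}

```bash
ls; mkdir -p pics
python3 - <<'E'
from plant import r, read_camera
import cv2,numpy as np
np.set_printoptions(precision=4,suppress=True)
for n in ("top","scene","wrist"):
    c=read_camera(n); cv2.imwrite(f"pics/{n}0.png",c["img"])
    print(n,c["mtx"],c.get("pose",c.get("T_tool_cam")),[k for k in c])
s=r.read_state();print(s)
E
```

```text
pics
top [[356.8773   0.     249.4503]
 [  0.     356.8773 188.1398]
 [  0.       0.       1.    ]] [[-0.196   0.9596 -0.2017  0.3418]
 [-0.9806 -0.193   0.0348 -0.0991]
 [-0.0055  0.2046  0.9788  0.8331]
 [ 0.      0.      0.      1.    ]] ['img', 'mtx', 'pose']
scene [[453.5956   0.     248.9753]
 [  0.     453.5956 193.24  ]
 [  0.       0.       1.    ]] [[ 0.6782 -0.635   0.3699  0.79  ]
 [ 0.7349  0.5907 -0.3333 -0.3474]
 [-0.0068  0.4979  0.8672  0.7061]
 [ 0.      0.      0.      1.    ]] ['img', 'mtx', 'pose']
wrist [[299.2698   0.     256.7822]
 [  0.     299.2698 191.0159]
 [  0.       0.       1.    ]] [[-0.0005  0.9651  0.2619  0.0721]
 [ 1.      0.0005 -0.0001  0.0002]
 [-0.0002  0.2619 -0.9651 -0.1665]
 [ 0.      0.      0.      1.    ]] ['img', 'mtx', 'T_tool_cam']
{'time': 0.15, 'q': array([-1.4488,  0.2592,  1.5358, -0.    ,  1.348 , -0.2028]), 'joint_velocities': array([ 0.0005, -0.0024, -0.0028, -0.0005, -0.0012,  0.0005]), 'effort': array([  0.0015, -43.7646, -28.4233,   0.0719,   0.0379,  -0.0001]), 'ee_pos': array([ 0.1755, -0.5208,  0.218 ]), 'tcp_rot': array([-3.0989, -0.5077, -0.0001]), 'contact_force': array([-0.0748, -0.1341, -0.3164]), 'torque': array([-0.0039,  0.009 , -0.0091]), 'finger_gap': 0.9995321513327078}
```

View pics/top0.png

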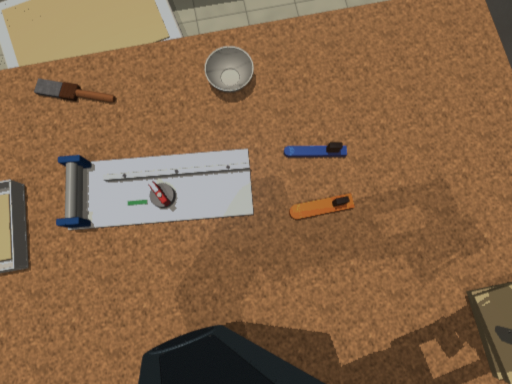

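View pics/scene0.png

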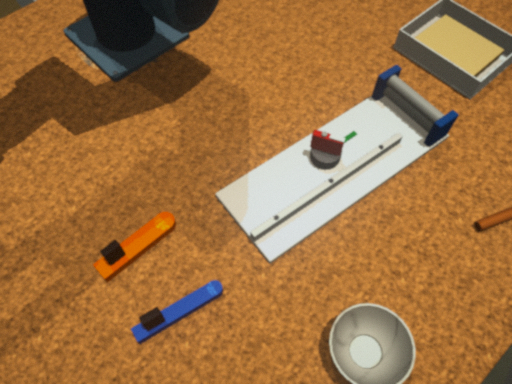

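Run:
```python
import cv2
t=cv2.imread("pics/top0.png");s=cv2.imread("pics/scene0.png")
a=t[140:240,50:260];cv2.imwrite("pics/c1.png",cv2.resize(a,None,fx=3.8,fy=3.8,interpolation=cv2.INTER_CUBIC))
a=t[130:230,275:365];cv2.imwrite("pics/c2.png",cv2.resize(a,None,fx=6,fy=6,interpolation=cv2.INTER_CUBIC))
a=s[200:350,90:240];cv2.imwrite("pics/c3.png",cv2.resize(a,None,fx=4,fy=4,interpolation=cv2.INTER_CUBIC))
a=s[60:270,210:460];cv2.imwrite("pics/c4.png",cv2.resize(a,None,fx=2.8,fy=2.8,interpolation=cv2.INTER_CUBIC))
```

```text
(no output)
```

View pics/c1.png

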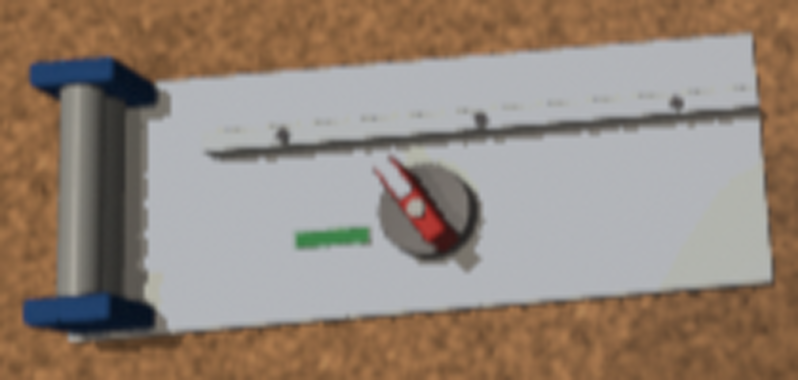

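View pics/c2.png

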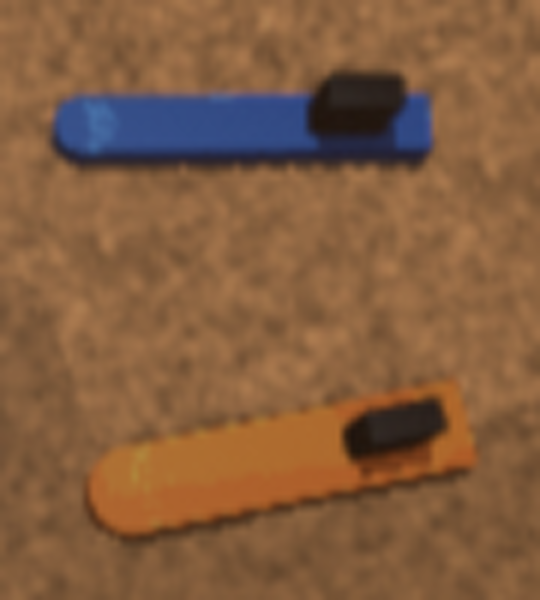

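View pics/c3.png

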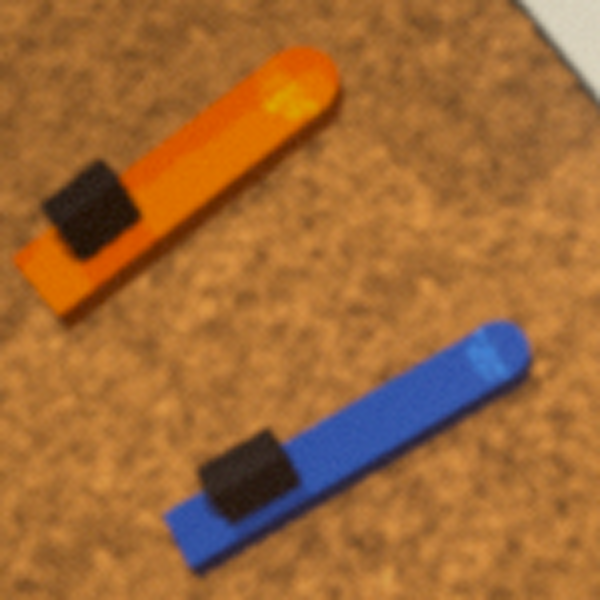

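View pics/c4.png

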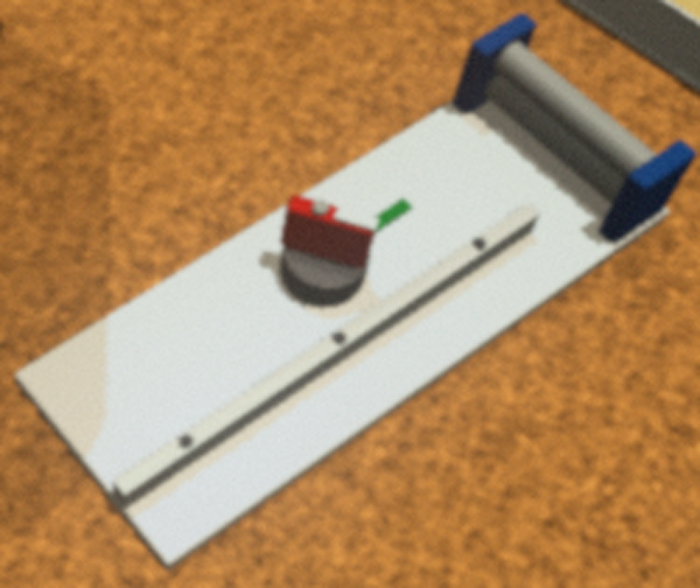

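```bash
cat > h.py <<'E'
import numpy as np,cv2
from scipy.optimize import least_squares
T=dict(K=np.array([[356.8773,0,249.4503],[0,356.8773,188.1398],[0,0,1]]),P=np.array([[-0.196,0.9596,-0.2017,0.3418],[-0.9806,-0.193,0.0348,-0.0991],[-0.0055,0.2046,0.9788,0.8331],[0,0,0,1]]))
S=dict(K=np.array([[453.5956,0,248.9753],[0,453.5956,193.24],[0,0,1]]),P=np.array([[0.6782,-0.635,0.3699,0.79],[0.7349,0.5907,-0.3333,-0.3474],[-0.0068,0.4979,0.8672,0.7061],[0,0,0,1]]))
def proj(c,X):
    p=np.linalg.inv(c["P"])@np.append(X,1); p=p[:3]*[1,-1,-1]; u=c["K"]@p; return u[:2]/u[2]
def fit(obs,x0):
    def W(v,p):
        c,s=np.cos(v[2]),np.sin(v[2]); return np.array([v[0]+c*p[0]-s*p[1],v[1]+s*p[0]+c*p[1],p[2]])
    f=lambda v:np.concatenate([proj(c,W(v,np.array(p)/1000))-uv for c,p,uv in obs])
    o=least_squares(f,x0); print(o.x.round(4)); print(o.fun.reshape(-1,2).round(1).tolist()); return o.x
def ray(c,uv,z):
    d=np.linalg.inv(c["K"])@np.array([*uv,1.]);d=c["P"][:3,:3]@(d*[1,-1,-1]);o=c["P"][:3,3]
    return o+d*(z-o[2])/d[2]
E
python3 - <<'E'
from h import *
a=lambda x,y:np.array([x/3.8+50,y/3.8+140])
b=lambda x,y:np.array([x/2.8+210,y/2.8+60])
B=[(T,(80,-200,12),a(751,34)),(T,(-80,-200,12),a(772,283)),(T,(-30,90,12),a(296,241)),(T,(-30,45,12),a(370,236)),
(S,(80,-200,12),b(168,565)),(S,(-80,-200,12),b(17,375)),(S,(-30,90,12),b(405,204)),(S,(-30,45,12),b(378,227))]
v=fit(B,[.4,.2,0])
fit(B[:4],v);fit(B[4:],v)
c,s=np.cos(v[2]),np.sin(v[2]);ax=v[:2]+np.array([[c,-s],[s,c]])@[-.03,0];print("axis",ax)
p=ray(T,a(384,162),.077)[:2]-ax; print(p, np.hypot(*p), "cam",np.arctan2(p[1],p[0])-v[2])
p=ray(T,a(415,207),.077)[:2]-ax; print(p)
a=lambda x,y:np.array([x/6+275,y/6+130]);b=lambda x,y:np.array([x/4+90,y/4+200])
G=[(T,(0,115,18),a(55,125)),(T,(12,-35,18),a(431,95)),(T,(-12,-35,18),a(431,151)),(S,(0,115,18),b(530,345)),(S,(-12,-35,18),b(165,515)),(S,(12,-35,18),b(197,564))]
v=fit(G,[.4,-.2,0]);fit(G[:3],v);fit(G[3:],v)
E
```

```text
[ 0.5542  0.0669 -0.1157]
[[-1.1, -1.5], [-1.1, -1.3], [-1.3, -1.3], [-1.6, -1.5], [0.3, -1.0], [-0.7, -1.9], [1.4, -0.4], [-6.7, 2.7]]
[ 0.5503  0.0645 -0.1156]
[[0.2, -0.2], [0.2, 0.1], [-0.1, 0.1], [-0.3, -0.1]]
[ 0.5564  0.0681 -0.1169]
[[1.7, -0.7], [0.6, -1.6], [2.8, -0.1], [-5.3, 3.0]]
axis [0.52438022 0.07033757]
[0.02741753 0.01109542] 0.029577512547084964 cam 0.5002246871713094
[-0.00205675 -0.00251725]
[ 0.5651 -0.3382 -0.209 ]
[[-1.1, -2.4], [-1.0, -1.6], [-0.6, -1.3], [-0.4, -1.8], [-0.6, -1.3], [-2.1, 0.7]]
[ 0.5606 -0.3394 -0.1943]
[[-0.2, -0.0], [-0.2, -0.1], [0.4, 0.2]]
[ 0.5671 -0.3377 -0.2156]
[[0.9, -0.8], [0.4, -0.7], [-1.2, 1.3]]
```

Request:
arm_command(
  steps=[1.0, 1.5, 0.1, 0, 1.7, 2.9, 0.1, 0, 1.7, 2.9, 0.1, 0, 1.7, 2.9, 0.1, 0, 1.7, 2.9, 0.1, 0, 1.7, 2.9, 0.1, 0, 1.7, 2.9, 0.1, 0, 1.7, 2.9, 0.1, 0, 1.7, 2.9, 0.1, 0, 1.7, 2.9, 0.1, 0, 1.7, 2.9, 0.1, 0, 1.7, 2.9, 0.1, 0, 1.7, 2.9, 0.1, 0, 1.7, 2.9, 0.1, 0, 1.7, 2.9, 0.1, 0, 1.7, 2.9, 0.1, 0, 1.7, 2.9, 0.1, 0, 1.7, 2.9, 0.1, 0, 1.7, 2.9, 0.1, 0, 1.7, 2.9, 0.1, 0],
)

```text
time: 1.82
ee_pos: [0.5082, 0.0474, 0.2387]
tcp_rot: [-3.1, -0.509, 0.0]
contact_force: [1.0, -0.8, 0.5]
finger_gap: 1.003
```

Request:
arm_command(
  steps=[1, 2.5, 0, 0, 0.5, 0.8, 0, 0, 0, 0, 0, 0, 0, 0, 0, 0],
)

```text
time: 2.15
ee_pos: [0.5227, 0.0778, 0.2383]
tcp_rot: [3.099, 0.51, -0.002]
contact_force: [-0.5, -0.5, 0.9]
finger_gap: 1.003
```

```bash
cat > w.py <<'E'
from plant import r, read_camera
from h import *
import sys,pickle
from scipy.spatial.transform import Rotation as R
def shot(name,crop=None,f=1):
    s=r.read_state(); c=read_camera("wrist")
    M=np.eye(4);M[:3,:3]=R.from_rotvec(s["tcp_rot"]).as_matrix();M[:3,3]=s["ee_pos"]
    d=dict(K=c["mtx"],P=M@c["T_tool_cam"]); pickle.dump(d,open(f"pics/{name}.pkl","wb"))
    cv2.imwrite(f"pics/{name}_raw.png",c["img"])
    cv2.imwrite(f"pics/{name}.png",cv2.resize(c["img"],(800,600),interpolation=cv2.INTER_CUBIC))
    X=R.from_rotvec(s["tcp_rot"]).as_matrix()[:,0]
    print(s["time"],s["ee_pos"].round(4),"xang",np.arctan2(X[1],X[0]).round(4),"F",s["contact_force"].round(1),"gap",round(s["finger_gap"],3), s["q"].round(2))
def load(n): return pickle.load(open(f"pics/{n}.pkl","rb"))
if __name__=="__main__": shot(sys.argv[1])
E
python3 w.py w1
```

```text
2.15 [0.5227 0.0778 0.2383] xang 0.3264 F [-0.5 -0.5  0.9] gap 1.003 [-0.06  0.21  1.55 -0.    1.38  1.18]
```

View pics/w1.png

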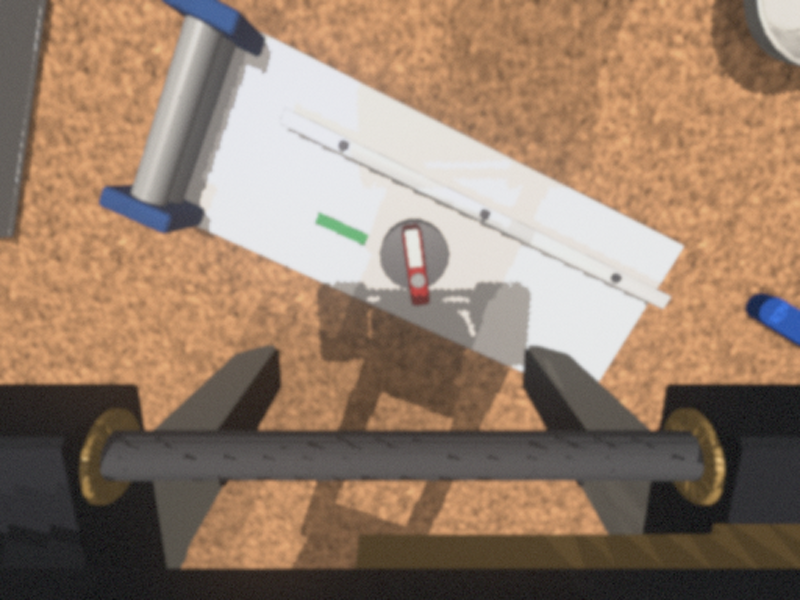

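```bash
python3 - <<'E'
from w import *
W=load("w1"); k=lambda x,y:np.array([x,y])/1.5625
B=[(W,(80,-200,12),k(683,246)),(W,(-80,-200,12),k(602,380)),(W,(-30,90,12),k(319,219)),(W,(-30,45,12),k(366,239)),(W,(25.5,140,34),k(281,122))]
v=fit(B,[.55,.07,-.115])
c,s=np.cos(v[2]),np.sin(v[2]);ax=v[:2]+np.array([[c,-s],[s,c]])@[-.03,0];print("axis",ax)
for q in ((413,227),(418,281)):
  p=ray(W,k(*q),.077)[:2]; print(p,p-ax)
p=ray(W,k(413,227),.077)[:2]-ray(W,k(418,281),.077)[:2]; print(np.hypot(*p),np.arctan2(p[1],p[0]),np.arctan2(p[1],p[0])-v[2])
E
python3 -c "
import cv2
i=cv2.imread('pics/w1_raw.png')[60:250,180:440];cv2.imwrite('pics/c5.png',cv2.resize(i,None,fx=3,fy=3,interpolation=cv2.INTER_CUBIC))"
```

```text
[ 0.5568  0.0611 -0.0844]
[[4.0, -7.1], [-5.0, 9.0], [0.3, -1.2], [2.2, -0.2], [-1.7, 1.2]]
axis [0.52690801 0.06363333]
[0.55817228 0.08091336] [0.03126427 0.01728003]
[0.52279368 0.0648915 ] [-0.00411433  0.00125817]
0.03883742506378228 0.4252371755355197 0.5096737620334056
```

View pics/c5.png

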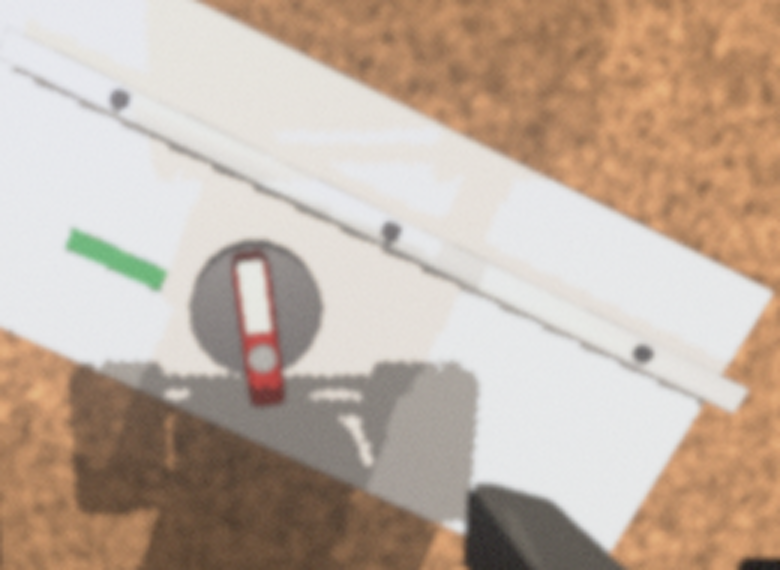

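Run:
```python
from w import *
W=load("w1"); k=lambda x,y:np.array([x/3+180,y/3+60])
B=[(W,(80,-200,12),k(772,292)),(W,(-30,90,12),k(69,239)),(W,(-30,45,12),k(163,281)),(W,(25.5,140,34),np.array([281,122])/1.5625),(W,(37.5,-200,34),k(747,390)),(W,(25.5,-200,34),k(737,411)),(W,(-30,0,77),k(262,357))]
v=fit(B,[.55,.07,-.115])
a=lambda x,y:np.array([x/3.8+50,y/3.8+140])
B2=[(T,(80,-200,12),a(751,34)),(T,(-80,-200,12),a(772,283)),(T,(-30,90,12),a(296,241)),(T,(-30,45,12),a(370,236)),(T,(-30,0,77),a(415,207))]
b=lambda x,y:np.array([x/2.8+210,y/2.8+60])
B3=[(S,(80,-200,12),b(168,565)),(S,(-80,-200,12),b(17,375)),(S,(-30,90,12),b(405,204)),(S,(-30,0,77),b(320,208))]
fit(B2,v);fit(B3,v);v=fit(B+B2+B3,v)
c,s=np.cos(v[2]),np.sin(v[2]);ax=v[:2]+np.array([[c,-s],[s,c]])@[-.03,0];print("axis",ax)
p=ray(W,k(248,255),.077)[:2]-ray(W,k(262,357),.077)[:2]; print(np.hypot(*p),np.arctan2(p[1],p[0]),np.arctan2(p[1],p[0])-v[2])
```

```text
[ 0.5536  0.0619 -0.1142]
[[1.1, -0.1], [0.3, -0.8], [0.6, -0.1], [-1.2, 0.6], [0.6, -0.3], [-1.3, 0.8], [0.1, -0.1]]
[ 0.5508  0.0644 -0.1167]
[[0.2, -0.3], [0.2, 0.0], [-0.1, -0.1], [-0.3, -0.3], [0.0, 0.6]]
[ 0.5542  0.0654 -0.1067]
[[0.7, 0.2], [-1.2, -0.4], [0.5, -0.2], [-0.1, 0.3]]
[ 0.5535  0.0629 -0.1133]
[[0.4, -0.4], [-0.5, -0.9], [-0.2, -0.2], [-2.1, 0.5], [-0.1, -0.6], [-2.0, 0.6], [-0.7, -0.3], [0.5, -1.7], [0.7, -1.5], [0.4, -1.2], [0.2, -1.5], [0.6, -0.7], [-1.5, 0.4], [-2.7, -0.6], [-0.3, 0.4], [-1.3, 0.8]]
axis [0.52365288 0.06627985]
0.038368823485585075 0.4680636646649583 0.581325082702368
```

Request:
arm_command(
  steps=[0, -0.6, -1.2, 0.05, 0, -0.6, -2.5, 0.05, 0, 0, -2.5, 0, 0, 0, -2.5, 0, 0, 0, -2.5, 0, 0, 0, -2, 0, 0, 0, -1.5, 0, 0, 0, -1, 0, 0, 0, 0, 0, 0, 0, 0, 0],
  hand=0,
  force=50,
)

```text
time: 3.03
ee_pos: [0.5233, 0.0648, 0.0819]
tcp_rot: [3.071, 0.66, -0.001]
contact_force: [-0.6, 0.4, 0.8]
finger_gap: 0.499
```

```bash
python3 w.py w2
```

```text
3.0333 [0.5233 0.0648 0.0819] xang 0.4234 F [-0.6  0.4  0.8] gap 0.499 [-0.09  0.35  1.77 -0.    1.02  1.06]
```

View pics/w2.png

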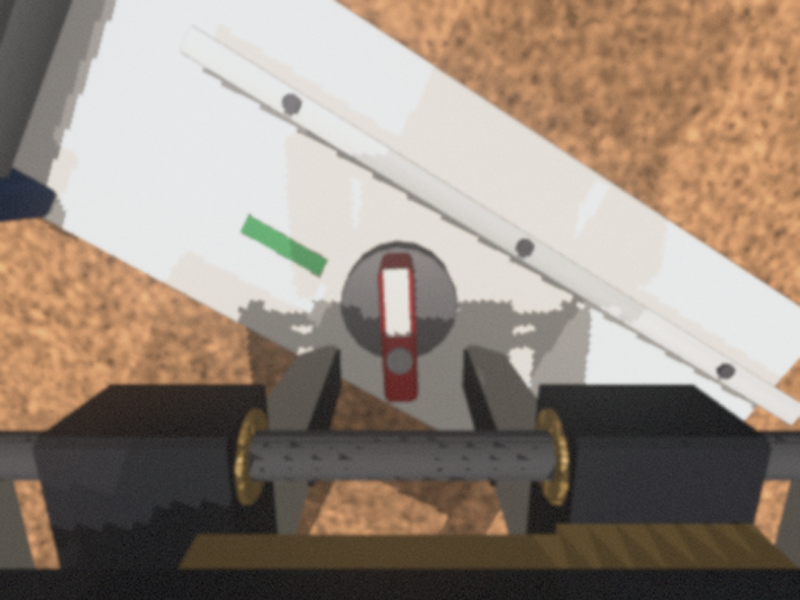

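Run:
```python
from w import *
W=load("w2"); k=lambda x,y:np.array([x,y])/1.5625
B=[(W,(-30,90,12),k(245,224)),(W,(-30,45,12),k(322,267)),(W,(25.5,140,34),k(181,48)),(W,(37.5,140,34),k(193,26)),(W,(-30,0,77),k(400,361))]
v=fit(B,[.55,.07,-.115])
c,s=np.cos(v[2]),np.sin(v[2]);ax=v[:2]+np.array([[c,-s],[s,c]])@[-.03,0];print("axis",ax)
q=ray(W,k(400,361),.077)[:2];p=ray(W,k(397,256),.077)[:2]-q; print(q,np.hypot(*p),np.arctan2(p[1],p[0]),np.arctan2(p[1],p[0])-v[2])
```

```text
[ 0.5528  0.0621 -0.1257]
[[0.6, -0.6], [1.5, 1.3], [-0.3, 1.7], [-0.2, -1.9], [-1.1, -0.2]]
axis [0.52301174 0.06581809]
[0.52317437 0.06514701] 0.04186072656973992 0.4488412786507244 0.5745840325607111
```

```bash
python3 - <<'E'
from w import *
W=load("w2"); k=lambda x,y:np.array([x,y])/1.5625
t=ray(W,k(397,267),.077)[:2];q=ray(W,k(402,400),.077)[:2];c=ray(W,k(400,361),.077)[:2]
print(np.hypot(*(t-q)),np.hypot(*(t-c)),np.hypot(*(c-q)), q+(t-q)*20/56)
d=t-q;print(np.arctan2(d[1],d[0]))
E
python3 -c "
import cv2
i=cv2.imread('pics/w2_raw.png')[150:270,200:310];cv2.imwrite('pics/c6.png',cv2.resize(i,None,fx=5,fy=5,interpolation=cv2.INTER_CUBIC))"
```

```text
0.05465659210779793 0.037713883483736665 0.016944599064291094 [0.52557912 0.06609668]
0.4575227963076573
```

View pics/c6.png

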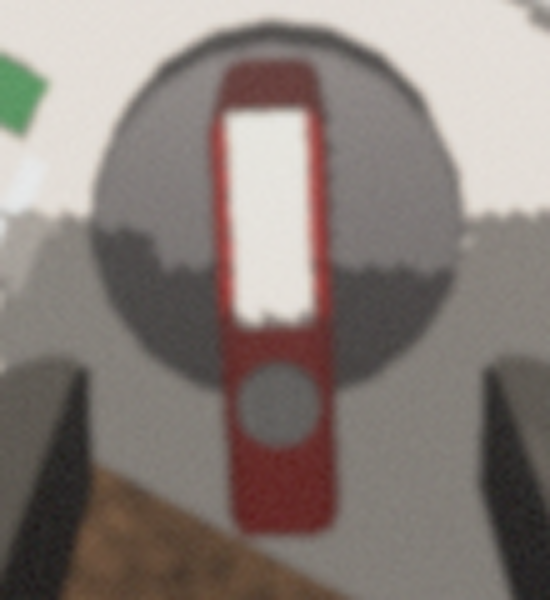

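Request:
arm_command(
  steps=[0.1, 0.1, -1.2, 0.03, 0, 0, -1.2, 0, 0, 0, -1.2, 0, 0, 0, 0, 0],
)

```text
time: 3.42
ee_pos: [0.524, 0.0666, 0.0452]
tcp_rot: [-3.061, -0.708, 0.002]
contact_force: [-0.8, 0.2, -0.0]
finger_gap: 0.498
```

Request:
arm_command(
  steps=[0, 0, 0, 0, 0, 0, 0, 0, 0, 0, 0, 0, 0, 0, 0, 0, 0, 0, 0, 0, 0, 0, 0, 0, 0, 0, 0, 0, 0, 0, 0, 0],
  hand=-1,
  force=50,
)

```text
time: 4.08
ee_pos: [0.525, 0.0666, 0.0462]
tcp_rot: [3.06, 0.709, 0.001]
contact_force: [0.4, -1.4, 5.1]
finger_gap: 0.147
```

Request:
arm_command(
  steps=[0, 0, 0, 0.04, 0, 0, 0, 0.08, 0, 0, 0, 0.08, 0, 0, 0, 0.08, 0, 0, 0, 0.08, 0, 0, 0, 0],
)

```text
time: 4.58
ee_pos: [0.5249, 0.0667, 0.0462]
tcp_rot: [2.882, 1.25, 0.001]
contact_force: [-1.1, -0.6, 4.6]
finger_gap: 0.149
```

Low forces; continuing.

Request:
arm_command(
  steps=[0, 0, 0, 0.08, 0, 0, 0, 0.08, 0, 0, 0, 0.08, 0, 0, 0, 0.08, 0, 0, 0, 0.08, 0, 0, 0, 0.08, 0, 0, 0, 0.08, 0, 0, 0, 0.08, 0, 0, 0, 0.05, 0, 0, 0, 0, 0, 0, 0, 0],
)

```text
time: 5.5
ee_pos: [0.5245, 0.0669, 0.0462]
tcp_rot: [-2.293, -2.147, -0.0]
contact_force: [-1.0, -0.1, 5.6]
finger_gap: 0.148
```

```bash
python3 w.py w3; python3 -c "
from plant import read_camera
import cv2
i=read_camera('top')['img'];cv2.imwrite('pics/top3_raw.png',i);i=i[140:240,50:260];cv2.imwrite('pics/top3.png',cv2.resize(i,None,fx=3.8,fy=3.8,interpolation=cv2.INTER_CUBIC))"
```

```text
5.5 [0.5245 0.0669 0.0462] xang 1.505 F [-1.  -0.1  5.6] gap 0.148 [-0.08  0.4   1.8   0.    0.94 -0.02]
```

View pics/w3.png

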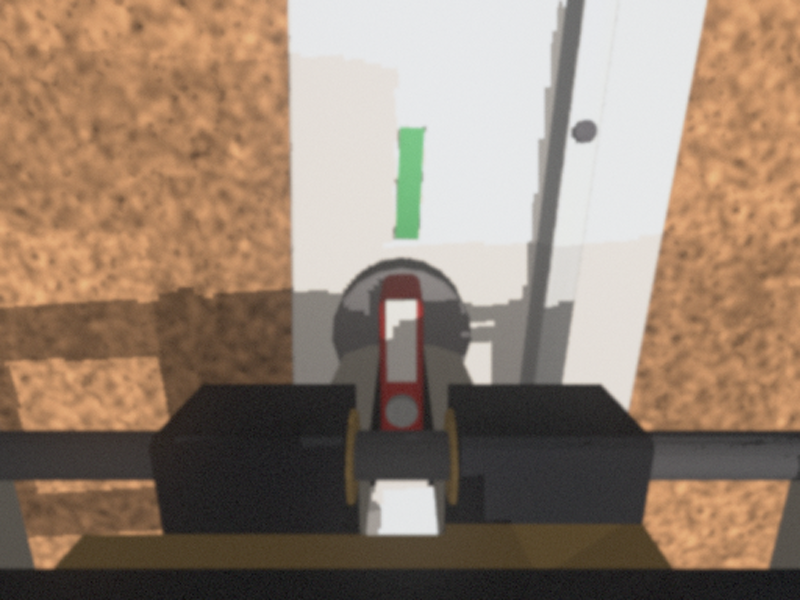

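Request:
arm_command(
  steps=[0, 0, 0, 0, 0, 0, 0, 0, 0, 0, 0, 0, 0, 0, 1.5, 0, 0, 0, 3, 0, 0, 0, 3, 0, 0, 0, 3, 0, 0.2, -2, 2, 0, 0.4, -3.8, 1, -0.03, 0.4, -3.8, 0.5, -0.03, 0.4, -3.8, 0, -0.03, 0.4, -3.8, 0, -0.03, 0.4, -3.8, 0, 0, 0.4, -3.8, 0, 0, 0.4, -3.8, 0, 0, 0.4, -3.8, 0, 0, 0.4, -3.8, 0, 0, 0, -2.5, 0, 0, 0, -1.5, 0, 0, 0, 0, 0, 0],
  hand=0,
)

```text
time: 7.27
ee_pos: [0.5618, -0.3383, 0.1846]
tcp_rot: [-2.421, -2.001, 0.001]
contact_force: [0.2, -0.6, -0.7]
finger_gap: 0.502
```

Request:
arm_command(
  steps=[0, 0, 0, 0, 0, 0, 0, 0],
)

```text
time: 7.43
ee_pos: [0.5625, -0.3335, 0.1854]
tcp_rot: [-2.416, -2.006, -0.001]
contact_force: [-0.2, -0.0, -1.2]
finger_gap: 0.504
```

```bash
python3 w.py w4; python3 -c "
from plant import read_camera
import cv2
i=read_camera('top')['img'];cv2.imwrite('pics/top4_raw.png',i);i=i[140:240,50:260];cv2.imwrite('pics/top4.png',cv2.resize(i,None,fx=3.8,fy=3.8,interpolation=cv2.INTER_CUBIC))"
```

```text
7.4333 [ 0.5625 -0.3335  0.1854] xang 1.3856 F [-0.2 -0.  -1.2] gap 0.504 [-0.71  0.47  1.31  0.    1.36 -0.52]
```

View pics/w4.png

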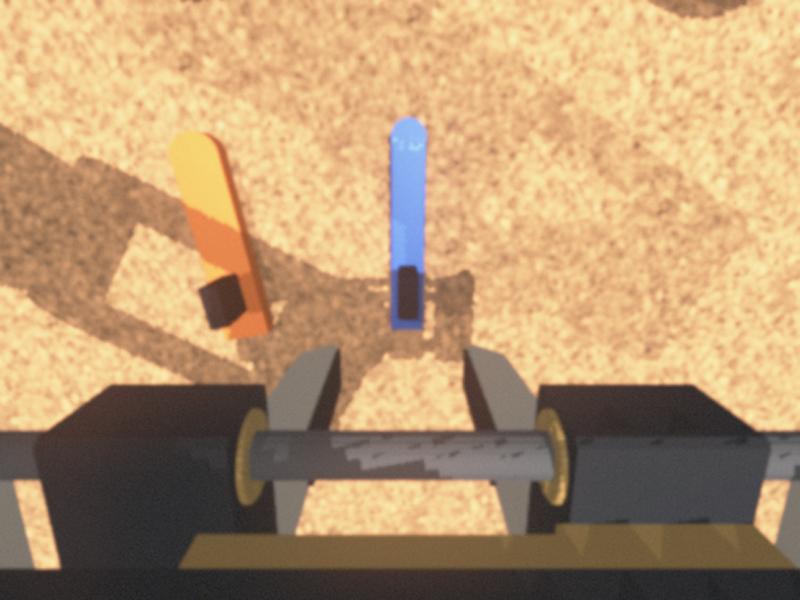

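View pics/top4.png

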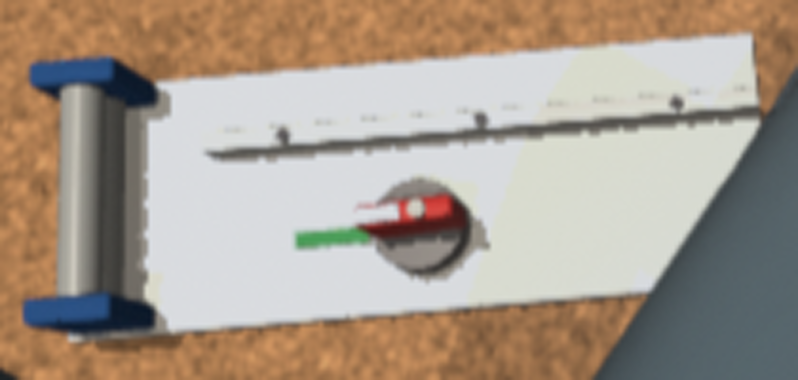

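Run:
```python
from w import *
W=load("w4"); k=lambda x,y:np.array([x,y])/1.5625
B=[(W,(0,115,18),k(408,118)),(W,(-12,-35,18),k(390,329)),(W,(12,-35,18),k(424,329)),(W,(-12,80,18),k(390,166)),(W,(12,80,18),k(426,166)),(W,(0,-15,58),k(408,319))]
v=fit(B,[.56,-.34,-.2]); print(v[2]+np.pi/2)
# fence / bed yaw from top4
```

```text
[ 0.5653 -0.3401 -0.1871]
[[0.1, -2.0], [0.7, -0.9], [-0.6, -0.8], [0.3, 2.0], [-0.4, 2.0], [-0.1, -0.4]]
1.3837230457439236
```

Request:
arm_command(
  steps=[0.15, -0.3, -1, 0, 0.15, -0.4, -2, 0, 0, 0, -2.5, 0, 0, 0, -2.5, 0, 0, 0, -2.5, 0, 0, 0, -2, 0, 0, 0, -1.5, 0, 0, 0, -1, 0, 0, 0, -0.9, 0, 0, 0, 0, 0, 0, 0, 0, 0],
)

```text
time: 8.45
ee_pos: [0.5657, -0.342, 0.0267]
tcp_rot: [-2.418, -2.006, -0.0]
contact_force: [0.5, -0.5, 0.2]
finger_gap: 0.497
```

```bash
python3 w.py w5
```

```text
8.45 [ 0.5657 -0.342   0.0267] xang 1.3852 F [ 0.5 -0.5  0.2] gap 0.497 [-0.71  0.62  1.47  0.    1.05 -0.53]
```

View pics/w5.png

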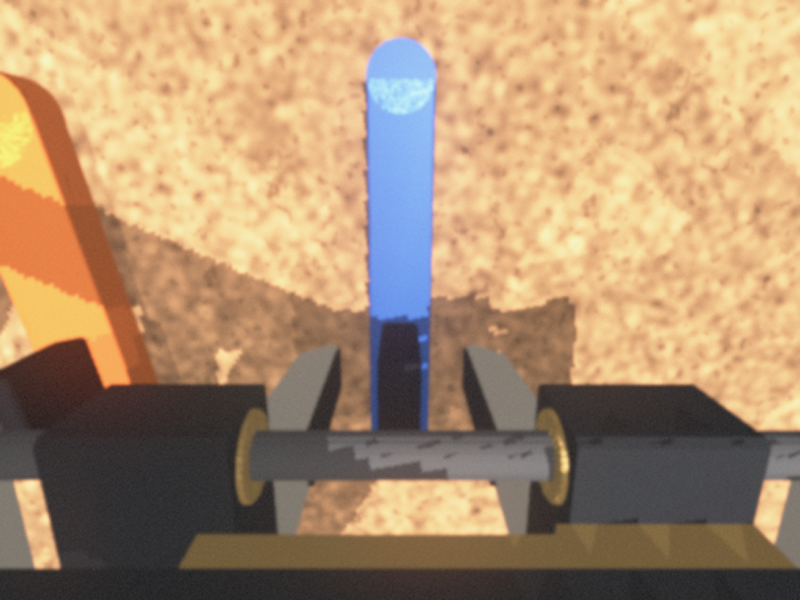

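Request:
arm_command(
  steps=[0, 0, 0, 0, 0, 0, 0, 0, 0, 0, 0, 0, 0, 0, 0, 0, 0, 0, 0, 0, 0, 0, 0, 0, 0, 0, 0, 0],
  hand=-1,
  force=25,
)

```text
time: 9.08
ee_pos: [0.5655, -0.3423, 0.0268]
tcp_rot: [2.418, 2.005, -0.0]
contact_force: [-0.3, -0.2, 1.0]
finger_gap: 0.147
```

Request:
arm_command(
  steps=[0, 0, 1, 0, 0, 0, 2, 0, 0, 0, 2, 0, 0, 0, 1.3, 0, -0.2, 2, 0, 0.01, -0.2, 3, 0, 0.01, -0.3, 3, 0, 0.01, -0.3, 3, 0, 0.01, -0.3, 3, 0, 0.01, -0.2, 3, 0, 0.01, -0.2, 3, 0, 0.01, -0.2, 2.5, 0, 0, 0, 1.5, 0, 0, 0, 0, 0, 0, 0, 0, 0, 0, 0, 0, 0, 0],
)

```text
time: 10.42
ee_pos: [0.5469, -0.103, 0.0901]
tcp_rot: [2.345, 2.088, 0.0]
contact_force: [0.3, -1.1, -1.6]
finger_gap: 0.149
```

```bash
python3 w.py w6
```

```text
10.4167 [ 0.5469 -0.103   0.0901] xang 1.455 F [ 0.3 -1.1 -1.6] gap 0.149 [-0.39  0.39  1.69 -0.    1.06 -0.27]
```

View pics/w6.png

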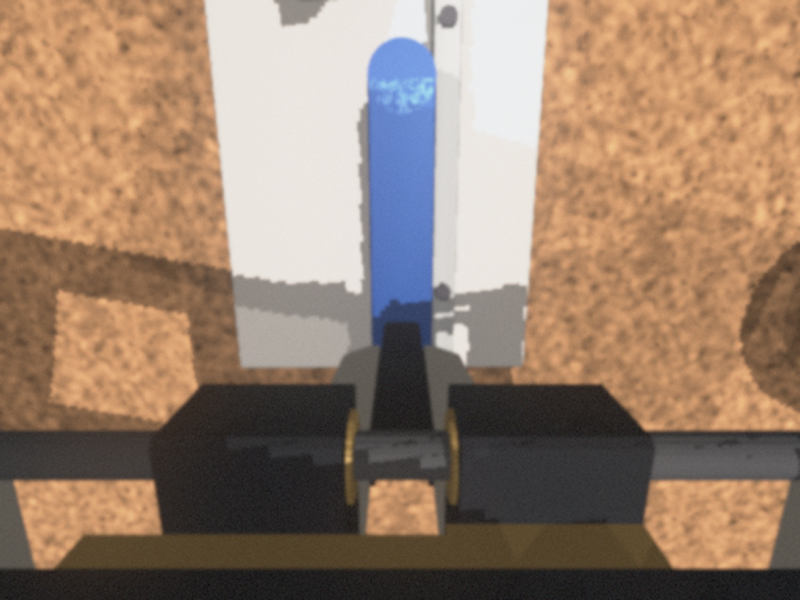

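```bash
python3 - <<'E'
from w import *
W=load("w6"); k=lambda x,y:np.array([x,y])/1.5625
B0=np.array([.5543,.0634]);
for yaw in(-.115,):
  c,s=np.cos(yaw),np.sin(yaw);Rm=np.array([[c,s],[-s,c]])
  for q,z in [((241,367),.012),((522,366),.012),((207,0),.012),((548,0),.012),((434,0),.034),((447,294),.034),((447,16),.034),((370,150),.0814),((434,150),.0814),((401,38),.0814)]:
    print(q,z,((Rm@(ray(W,k(*q),z)[:2]-B0))*1000).round(1))
E
python3 -c "
import cv2
i=cv2.imread('pics/w6_raw.png')[0:250,130:360];cv2.imwrite('pics/c7.png',cv2.resize(i,None,fx=2.4,fy=2.4,interpolation=cv2.INTER_CUBIC))"
```

```text
(241, 367) 0.012 [ -78.9 -200.4]
(522, 366) 0.012 [  79.6 -200. ]
(207, 0) 0.012 [-78.  -17.5]
(548, 0) 0.012 [ 79.6 -17.7]
(434, 0) 0.034 [ 25.5 -24.5]
(447, 294) 0.034 [  34.1 -152.2]
(447, 16) 0.034 [ 31.2 -30.5]
(370, 150) 0.0814 [  0.6 -86.6]
(434, 150) 0.0814 [ 23.4 -86.7]
(401, 38) 0.0814 [ 11.7 -50.6]
```

View pics/c7.png

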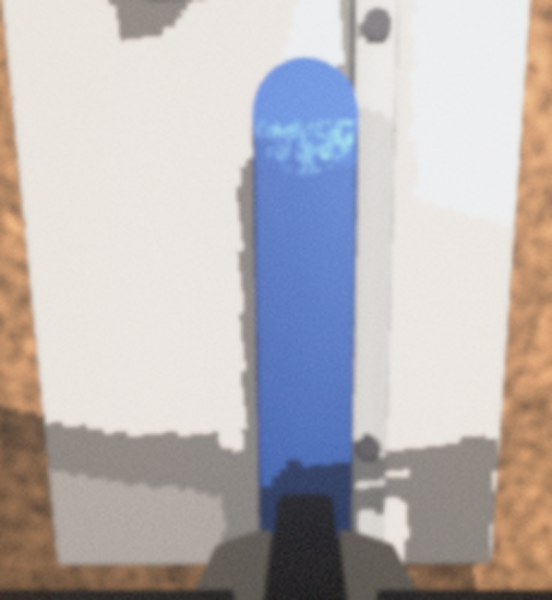

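Request:
arm_command(
  steps=[-0.05, 0, -1.5, 0, 0, 0, -1.5, 0, 0, 0, -1, 0, 0, 0, -0.6, 0, 0, 0, -0.3, 0, 0, 0, -0.1, 0, 0, 0, 0, 0, 0, 0, 0, 0],
)

```text
time: 11.13
ee_pos: [0.5465, -0.1025, 0.0402]
tcp_rot: [2.346, 2.088, 0.001]
contact_force: [-0.4, -0.9, -2.1]
finger_gap: 0.148
```

```bash
python3 w.py w7
```

```text
11.1333 [ 0.5465 -0.1025  0.0402] xang 1.4546 F [-0.4 -0.9 -2.1] gap 0.148 [-0.39  0.45  1.74 -0.    0.95 -0.27]
```

View pics/w7.png

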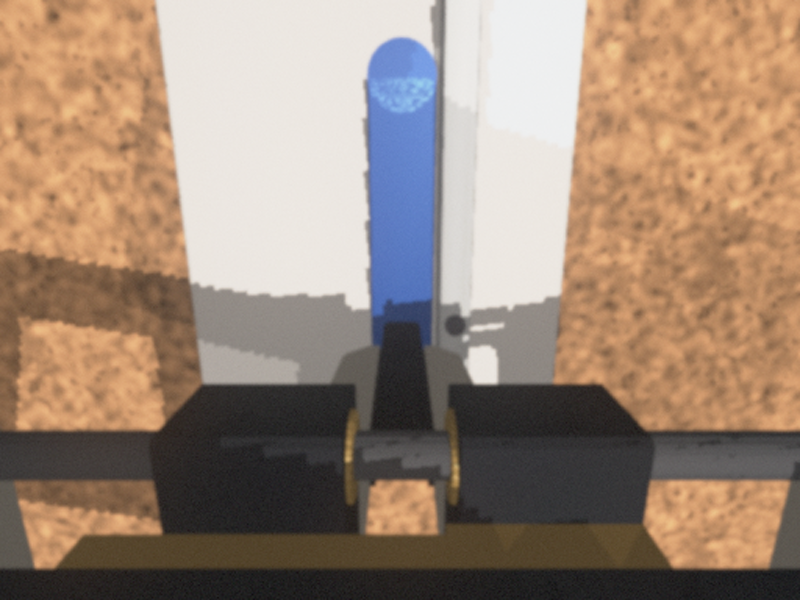

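Request:
arm_command(
  steps=[0.1, 1, 0, 0, 0.12, 1, 0, 0, 0.12, 1, 0, 0, 0, 0, 0, 0],
)

```text
time: 11.52
ee_pos: [0.5494, -0.0696, 0.0398]
tcp_rot: [-2.344, -2.091, -0.001]
contact_force: [-0.3, 0.1, -2.4]
finger_gap: 0.152
```

```bash
python3 w.py w8
```

```text
11.5167 [ 0.5494 -0.0696  0.0398] xang 1.4567 F [-0.3  0.1 -2.4] gap 0.152 [-0.33  0.45  1.74  0.    0.95 -0.21]
```

View pics/w8.png

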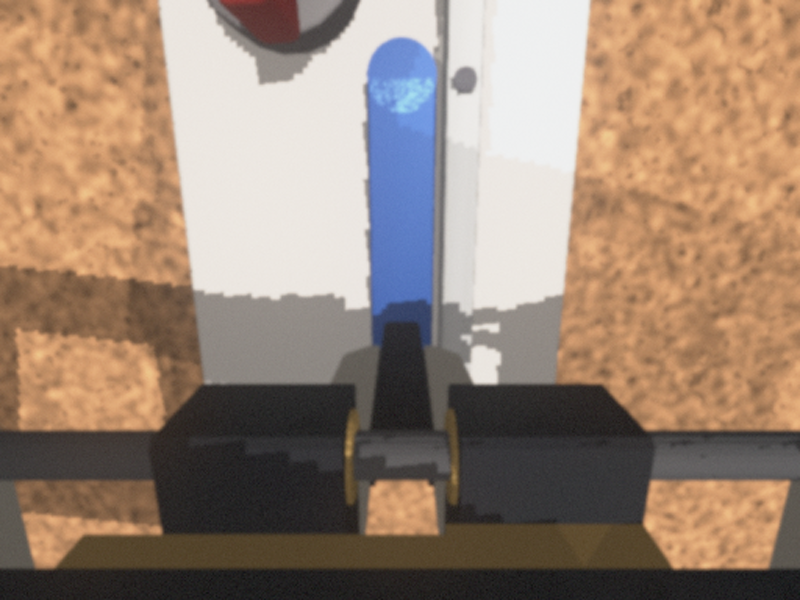

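Request:
arm_command(
  steps=[0.05, 0.5, 0, 0, 0.06, 0.5, 0, 0, 0.06, 0.5, 0, 0, 0.06, 0.5, 0, 0, 0, 0, 0, 0],
)

```text
time: 11.98
ee_pos: [0.5517, -0.0513, 0.0396]
tcp_rot: [-2.346, -2.089, -0.0]
contact_force: [0.2, 0.5, -2.3]
finger_gap: 0.148
```

```bash
python3 w.py w9
```

```text
11.9833 [ 0.5517 -0.0513  0.0396] xang 1.4553 F [ 0.2  0.5 -2.3] gap 0.148 [-0.29  0.45  1.74  0.    0.95 -0.18]
```

View pics/w9.png

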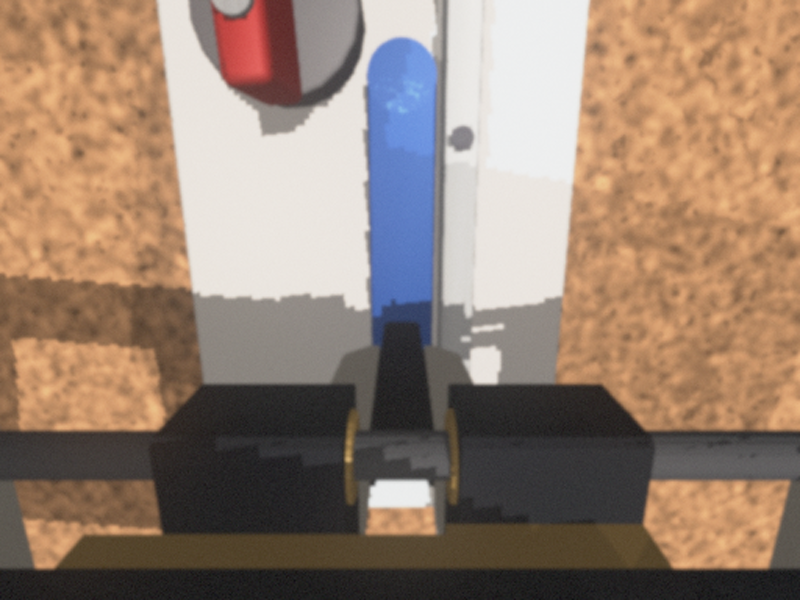

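Request:
arm_command(
  steps=[0.05, 0.5, 0, 0, 0.06, 0.5, 0, 0, 0.06, 0.5, 0, 0, 0.06, 0.5, 0, 0, 0.05, 0.5, 0, 0, 0, 0, 0, 0],
)

```text
time: 12.53
ee_pos: [0.5545, -0.0261, 0.0396]
tcp_rot: [-2.345, -2.09, -0.0]
contact_force: [-0.3, -0.3, -1.0]
finger_gap: 0.145
```

Request:
arm_command(
  steps=[0.06, 0.5, 0, 0, 0.06, 0.5, 0, 0, 0.06, 0.5, 0, 0, 0.06, 0.5, 0, 0, 0.06, 0.5, 0, 0, 0, 0, 0, 0],
)

```text
time: 13.03
ee_pos: [0.5575, -0.0012, 0.0396]
tcp_rot: [-2.345, -2.09, -0.0]
contact_force: [0.4, 0.4, -2.0]
finger_gap: 0.145
```

```bash
python3 w.py w10
```

```text
13.0333 [ 0.5575 -0.0012  0.0396] xang 1.4556 F [ 0.4  0.4 -2. ] gap 0.145 [-0.2   0.45  1.73  0.    0.95 -0.09]
```

View pics/w10.png

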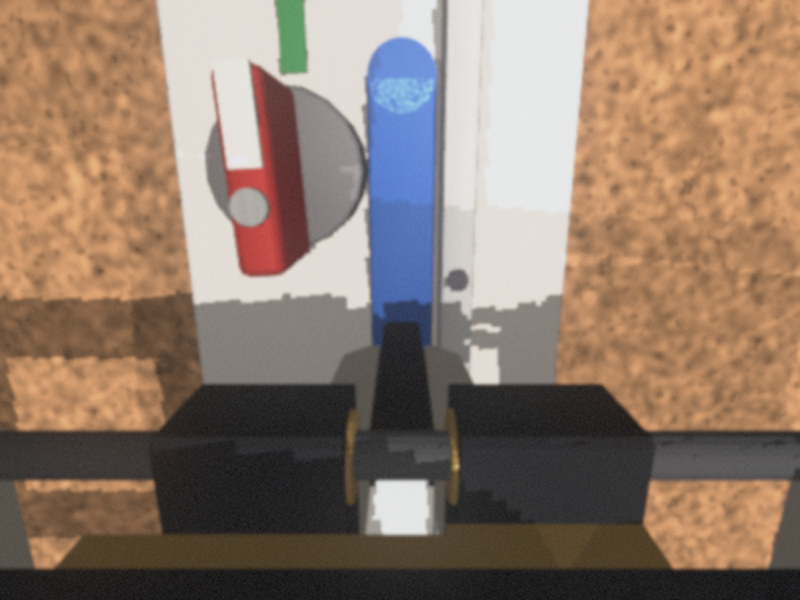

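Request:
arm_command(
  steps=[0, 0, -0.1, 0, 0, 0, 0, 0],
)

```text
time: 13.25
ee_pos: [0.5577, -0.0023, 0.0388]
tcp_rot: [2.346, 2.089, 0.0]
contact_force: [-0.5, -0.4, -0.6]
finger_gap: 0.148
```

Request:
arm_command(
  steps=[0, 0, 0, 0, 0, 0, 0, 0, 0, 0, 0, 0, 0, 0, 0, 0, 0, 0, 0, 0, 0, 0, 0, 0],
  hand=-0.3,
)

```text
time: 13.75
ee_pos: [0.5576, -0.0023, 0.0387]
tcp_rot: [2.347, 2.089, 0.0]
contact_force: [-0.5, -0.6, -0.4]
finger_gap: 0.347
```

Request:
arm_command(
  steps=[0, 0, 0.5, 0, 0, 0, 1, 0, 0, 0, 2, 0, 0, 0, 2.5, 0, 0, 0, 2.5, 0, -0.5, -1, 2, 0, -1, -2, 1, 0, -1, -2, 0, 0, 0, 0, 0, 0, 0, 0, 0, 0, 0, 0, 0, 0],
)

```text
time: 14.67
ee_pos: [0.5327, -0.052, 0.1541]
tcp_rot: [2.347, 2.088, 0.001]
contact_force: [0.6, -0.4, -0.3]
finger_gap: 0.351
```

```bash
python3 w.py w11; python3 -c "
from plant import read_camera
import cv2
for n in('top','scene'):
  i=read_camera(n)['img'];cv2.imwrite('pics/%s11_raw.png'%n,i)
  i=i[140:240,50:260] if n=='top' else i[60:270,210:460]
  cv2.imwrite('pics/%s11.png'%n,cv2.resize(i,None,fx=3 if n=='scene' else 3.8,fy=3 if n=='scene' else 3.8,interpolation=cv2.INTER_CUBIC)[:600])"
```

```text
14.6667 [ 0.5327 -0.052   0.1541] xang 1.4542 F [ 0.6 -0.4 -0.3] gap 0.351 [-0.31  0.28  1.67  0.    1.19 -0.19]
```

View pics/w11.png

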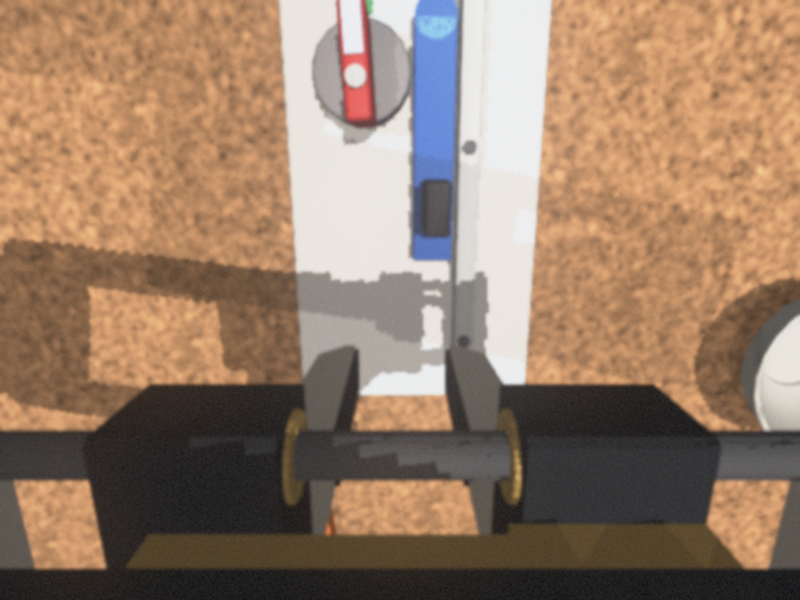

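View pics/scene11.png

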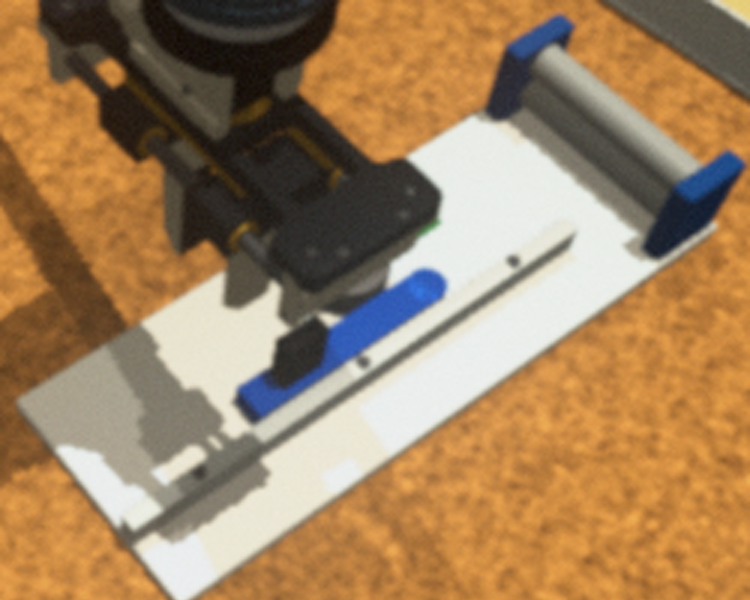

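Run:
```python
from w import *
W=load("w11"); k=lambda x,y:np.array([x,y])/1.5625
B0=np.array([.5543,.0634]);c,s=np.cos(-.115),np.sin(-.115);Rm=np.array([[c,s],[-s,c]])
f=lambda q,z:((Rm@(ray(W,k(*q),z)[:2]-B0))*1000).round(1)
print("tail",f((413,259),.03),f((450,259),.03),"front",f((416,20),.03),f((458,20),.03),"cap",f((355,75),.077))
p=f((353,0),.077)-f((359,112),.077);print("cam",np.arctan2(p[1],p[0]))
```

```text
tail [ -1.1 -98. ] [ 22.2 -98.1] front [-0.  36.2] [23.3 36.2] cap [-30.3  -0.3]
cam 1.603979162961395
```

```bash
python3 -c "
from plant import job_done
print(job_done())"
```

```text
the job is handed in; nothing more can be done
None
```

I set the eccentric to the green mark and slid the blue gauge into the gap. It was left lying flat on the bed along the fence, with the gripper open and clear. The job is handed in after about 15 s of robot time; no verdict was reported.

Results of the last picture checks, all within the limits:
- **Cam angle:** about 1.60 rad, against a target of 1.57 within 0.25.
- **Gauge position:** grip point at about bed x 11 mm and y -63 mm. The nose is about 52 mm past the roller's axis.
- **Gauge alignment:** within about 0.01 rad of the fence. I did not measure its height separately.
- **Forces:** the readings between moves during the slide stayed at about 2.5 N or less.
- **Orange gauge:** I never touched it. I did not re-measure its position at the end.

One disagreement came up: the fixed top and scene cameras placed the bed about 3 to 5 mm apart. I used the roller axis felt when gripping the handle instead, and later wrist-camera views agreed with it to within about 2 mm.

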